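Hang the ring-ended key back on the sloping peg rack

TASK

Pick the key with the ring at its end out of the tool tray and hang it on the empty peg of the sloping rack, the one with the key's dark outline painted under it. Slide the ring down the peg until the key lies on, or all but touches, the board before you let go, and leave it hanging with its other end pointing down the slope. Leave the other tools where they are.

Things in the scene. Friction and masses are not known exactly. Their poses are not given: they have to be found in the camera images.
- key: Flat in the tray: wooden handle 56 long, 16 wide, 16 thick; at one end a steel ring 34 outside, 20 inside, 10 thick; at the other a 10 x 10 bar with a crosspiece 30 wide. 130 long, 0.1 to 0.2 kg. Origin: underside, under the handle's middle (near the centre of mass). +x to the ring, y across, z up from the flat underside (all parts flush below).
- key_eye (a point): Centre of the key's ring at its underside, 52 mm from the key's origin along its +x.
- key_end (a point): Crosspiece end of the key, on its underside, 61 mm from the key's origin along its -x.
- free_peg: The empty peg: a wooden dowel 10 in diameter standing 36 off the board, square to it, tip rounded. Origin: where its axis meets the board's face, 124 above the table. z along the peg away from the board (40 degrees from vertical, leaning to the robot), x straight up the slope, y level along the board. Hung, the key's +x lies along this x, its underside on the board.
- rack: Fixed wooden board 300 wide, 200 long up the slope, rising away from the robot at 40 degrees to the table. Three like pegs in a row 90 apart, 165 up the slope from its lower edge; two carry other tools, in any order. Lower edge 80 before the origin, 18 above the table. Origin: on the table; -x is the low front, y along the board.
- tray: Fixed open steel tray 185 (its x) by 250 (its y), 28 high, walls and floor 4 thick. Origin: centre of its underside, on the table. Three tools lie in it side by side about 75 apart, all roughly along its x, in any order.
- wrench: Open-jawed steel wrench in the tray, 115 long, 32 wide at the jaws, 8 thick; stays there. Origin under the middle of its shank, +x to the jaws.
- file: Short flat file with wooden handle in the tray, 122 long, 18 wide, 16 thick; stays there. Origin on its underside near mid-length, +x to the steel end.
- scraper: Spade-ended tool with a ring and handle like the key's, hanging loose on another peg; stays there. Origin: the root of its peg, with the rack's axes.
- spike: Spike-ended tool with a ring and handle like the key's, hanging loose on another peg; stays there. Origin: the root of its peg, with the rack's axes.
Not all that is in view belongs to the job. What is shaped like the key but green or turquoise is not meant.

How it is judged:
On the way, in this order (a step that is already met when the one before it is completed fails the run):
1. the key is lifted at least 60 mm clear of the tray floor by the gripper (height (world z) of key above 0.065 m and contact force between the fingers and key above 0.5 N), for 0.1 s.
2. still held, the key's ring is on the empty peg with its underside within 12 mm of the board (x of key_eye in the frame of free_peg between -0.008 and 0.008 m and y of key_eye in the frame of free_peg between -0.008 and 0.008 m and z of key_eye in the frame of free_peg between -0.004 and 0.012 m and contact force between the fingers and key above 0.5 N), for 0.1 s.
At the end, for the whole second after the job is handed in: The key's ring is round the empty peg (its centre within 8 mm of the peg's axis, along and across the slope), its underside within 6 mm of the board there and flat to it within 0.15 rad, its other end at least 80 mm down the slope from the peg, and it is released and at rest (x of key_eye in the frame of free_peg between -0.008 and 0.008 m and y of key_eye in the frame of free_peg between -0.008 and 0.008 m and z of key_eye in the frame of free_peg between -0.004 and 0.006 m and angle between the z axis of key and the z axis of free_peg, either way round below 0.15 rad and x of key_end in the frame of free_peg below -0.08 m and linear speed of key below 0.02 m/s and angular speed of key below 0.2 rad/s); the robot touches nothing.
It fails at once if another tool is moved by more than 30 mm (distance of any of wrench, file, scraper, spike from where it was at the start of the episode above 0.03 m).
It also fails if it takes over 42 s, if anything falls off the work surface, if the arm or the gripper's body presses on something with over 40 N, if the wrist force passes 120 N, or if a joint passes its speed limit or range.

ROBOT

A 6-joint arm with a two-finger parallel gripper is mounted at the origin on the work surface. World frame = base frame: x ahead of the robot, y to its left, z up, the work surface at z = 0. Lengths are in m, angles in rad, forces in N, time in s.
With the tool pointing down it reaches from about 0.325 to 0.85 m from the base axis. Payload 4.4 kg.
Tool frame: the origin (TCP) lies midway between the tips of the shut fingers; the grasp point (between the pads) lies 19 mm behind it (env.grip_depth is the distance from the TCP to the grasp point, in m); z points along the fingers, y is the line along which they close (so a half turn about z gives the same grasp; the last joint's range is limited). The gripper opens to 94 mm and grips with 3 to 60 N. Pads are 16 mm wide; open, the fingers measure 119 mm over their backs; the gripper's body (75 mm by 177 mm) begins 78 mm behind the grasp point.
Start: joints at [-1.383, 0.207, 1.542, -0, 1.393, -0.15], TCP at [0.191, -0.543, 0.205] pointing down, gripper open.
Joint ranges: [-2.73, 2.73], [-0.86, 2.22], [0.23, 2.46], [-1.11, 4.25], [0.08, 2.63], [-2.82, 2.82]. Speed limits (rad/s): [2.79, 2.79, 3.14, 3.14, 3.14, 3.14].

INTERFACE

Orientations are given as a unit quaternion [x, y, z, w].
In Python, from bench import env, viewer, job, models gives the robot as it stands.
- The arm moves only by the tool jog_arm, never from a script. Its argument "steps" is a list of rows, each a list of 3 entries, a list of its own where there are three numbers: the shift along the world's x, y, z scaled (see below), then the turn about the world's z scaled (see below), then the opening, from 0 (shut) to 1 (fully open). In form: [[[x, y, z], spin, gripper], ...]. A call has 1 to 10 rows; each row shifts and turns the commanded pose from where the row before left it; what a row does not reach is not made up. The controller multiplies each number of a shift by 120 mm and each number of a turn by 2 rad. A row lasts 1/12 s, in which the tool goes at most 41.7 mm and 7.16 degrees, less where a joint would pass 70% of its speed; a pose out of reach is approached as far as the arm can. A call with a number of a shift or a turn outside -1 to 1 is refused whole. A call with a gripper value outside its range is refused whole. The fingers move at their own pace and stop on an object; "squeeze" is the grip in N (left out, the last holds). Time passes only in rows, so rows that do not move let the fingers close. It gives the time, the measured TCP pose, the force, the opening and the grip force at its end, in the units of the state.
- env.read_state(): the state, without advancing time (a new reading comes with each control period).
- viewer.snapshot(name): name is "side" or "top" or "wrist"; returns (picture, depth): 420x560x3 uint8, blue, green, red; 420x560 float32, m along the optical axis (not along the pixel's ray), 0 where there is no reading.
- viewer.calibration(name): a dict with "fx", "fy", "cx", "cy" (pixels), "world_to_cam" (4x4, takes a point from world to camera coordinates). Camera axes: x right, y down, z forward; pixel columns grow to the right and rows downward; lengths in m; the calibration is good to about 2 mm. A picture is of the moment at which its call begins: read the wrist's pose just before it. calibration takes no time and is no camera call; for the wrist camera it gives the pose at the moment of the call.
- job.hand_in(): hands the job in; it is judged then, once.
Trained networks look in the newest picture that a camera, given by its name, has taken for a name from the list of things; names that differ only in an ending like _2 or _b are one class to them, and where a whole thing is asked for, a point or a joint stands for the part that bears it (a point fixed in the world has none). Each returns a list of dicts, best first, with "conf" (0 to 1); they miss things now and then, are a little off and sometimes report something else, mostly with a low value. They report only what shows in the picture. A call takes as long as a camera call. They do not tell look-alikes from the thing itself.
- models.search_frame(camera, thing): "extent" ([centre column, centre row, width, height] in pixels, round what is visible of it).
- models.place_of(camera, thing): "xy" ([column, row] in pixels: a listed point, or the origin of a listed thing).
The state is a dict: "clock": time; "qpos": joint angles; "dq": joint speeds; "joint_torque": joint torques, N m; "ee_pos": TCP position; "ee_rot": TCP orientation; "wrist_force": force on the tool from outside, world axes, zero at the start; "wrist_torque": the same for the moment, N m; "finger_gap": opening from 0.0 (shut) to 1.0 (fully open); "finger_force": force on a finger pad.
Only numpy, scipy, OpenCV 4.12 (cv2) and the standard library are available. Lean on these libraries where they do the work, as an engineer would, in place of code of your own. Each camera call takes 0.05 s, during which the arm holds its last target. There are 200 camera calls.

## Working session

There is one attempt and no reset: what is moved stays moved. The work goes in short steps, Python scripts to look and compute and a tool call to move; the robot and the scene stay as the last step left them, time stands still between calls to the robot, and variables do not carry over. Pictures are saved under pics/ and viewed, at most 10 in all, crops included, and the job is handed in when it is done.

Besides the shell and the picture viewer there is one more tool, called by a JSON object that holds its "fn" and its "kwargs". jog_arm: Moves the arm, as the interface text tells. Shifts and turns lie within -1 to 1; 1 stands for 120 mm of shift or 2 rad of turn. Its arguments: {"type":"object","properties":{"steps":{"type":"array","items":{"type":"array"}},"squeeze":{"type":"number"}},"required":["steps"]}

```bash
mkdir -p pics; ls; cat > h.py <<'E'
import numpy as np, cv2
from bench import env, viewer, job, models
def pt(cam,d,u,v,r=2):
    c=viewer.calibration(cam); p=d[int(v)-r:int(v)+r+1,int(u)-r:int(u)+r+1]; z=np.median(p[p>0])
    q=np.array([(u-c['cx'])/c['fx']*z,(v-c['cy'])/c['fy']*z,z,1]); return (np.linalg.inv(c['world_to_cam'])@q)[:3]
def atz(cam,u,v,z):
    c=viewer.calibration(cam); T=np.linalg.inv(c['world_to_cam']); r=T[:3,:3]@[(u-c['cx'])/c['fx'],(v-c['cy'])/c['fy'],1]; o=T[:3,3]
    return o+r*(z-o[2])/r[2]
def proj(cam,p):
    c=viewer.calibration(cam); q=c['world_to_cam']@np.r_[p,1]; return c['fx']*q[0]/q[2]+c['cx'],c['fy']*q[1]/q[2]+c['cy']
E
python3 - <<'E'
from h import *
np.set_printoptions(precision=4,suppress=True)
for cam in ['top','side']:
    im,d=viewer.snapshot(cam); cv2.imwrite(f'pics/{cam}0.png',im); np.save(f'{cam}0.npy',d)
    for t in ['key','key_eye','key_end','free_peg','rack','tray','wrench','file','scraper','spike']:
        for r in models.place_of(cam,t)[:3]:
            u,v=r['xy']
            try: print(cam,t,round(r['conf'],2),np.round(r['xy']),pt(cam,d,u,v))
            except Exception as e: print(cam,t,r,e)
print(env.read_state())
E
```

```text
pics
top key 0.81 [365. 231.] [ 0.5197 -0.209   0.0183]
top key 0.77 [408. 150.] [ 0.7185 -0.3111  0.0143]
top key 0.66 [314. 149.] [ 0.7143 -0.0842  0.0145]
top key_eye 0.91 [314. 167.] [ 0.6733 -0.0864  0.0041]
top key_eye 0.88 [427. 148.] [ 0.7274 -0.36    0.0079]
top key_eye 0.57 [370. 211.] [ 0.5683 -0.2245  0.0025]
top key_end 0.97 [385. 154.] [ 0.7077 -0.2578  0.0075]
top key_end 0.74 [315. 128.] [ 0.7677 -0.0862  0.0083]
top key_end 0.66 [362. 253.] [ 0.469  -0.2022  0.0122]
top rack 0.92 [198. 208.] [0.5586 0.1758 0.0724]
top tray 0.79 [395. 236.] [ 0.5095 -0.2832  0.0038]
top wrench 0.23 [368. 210.] [ 0.5706 -0.2182  0.0047]
top file 0.73 [397. 234.] [ 0.5149 -0.2864  0.0085]
top scraper 0.87 [180. 178.] [0.6161 0.2041 0.1347]
top spike 0.62 [220. 167.] [0.6416 0.1233 0.1328]
side key 0.86 [300. 151.] [ 0.7179 -0.2905  0.0118]
side key 0.81 [245. 199.] [ 0.7198 -0.0767  0.0029]
side key 0.67 [348. 205.] [ 0.5101 -0.2     0.0128]
side key_eye 0.97 [328. 189.] [ 0.5792 -0.2174  0.0112]
side key_eye 0.96 [267. 206.] [ 0.666  -0.093  -0.0002]
side key_eye 0.62 [306. 140.] [ 0.7
[... 299 characters left out ...]
y 0.51 [367. 189.] [ 0.5085 -0.2793  0.0069]
side wrench 0.7 [394. 173.] [ 0.4836 -0.3621  0.0108]
side scraper 0.9 [182. 262.] [0.6093 0.2133 0.1329]
side spike 0.78 [212. 226.] [0.6223 0.1196 0.1389]
{'clock': 1.1, 'qpos': array([-1.3835,  0.2066,  1.5415,  0.    ,  1.3935, -0.1505]), 'dq': array([ 0.0007,  0.0006,  0.0021,  0.0014, -0.0014,  0.0015]), 'joint_torque': array([  0.0001, -37.0893, -28.1766,   0.0697,   0.0276,  -0.    ]), 'ee_pos': array([ 0.1906, -0.5425,  0.2054]), 'ee_rot': array([ 0.9858,  0.1681,  0.    , -0.    ]), 'wrist_force': array([-0.5361, -0.4624,  0.3974]), 'wrist_torque': array([ 0.0478, -0.0571,  0.0481]), 'finger_force': 0.0, 'finger_gap': 1.0018225342162181}
```

```bash
python3 - <<'E'
import cv2,numpy as np
a=cv2.imread('pics/top0.png'); b=cv2.imread('pics/side0.png')
a=cv2.resize(a[120:280,140:440],None,fx=2.6,fy=2.6,interpolation=3)
cv2.imwrite('pics/v1.png',a); cv2.imwrite('pics/v2.png',cv2.resize(b[120:380,100:440],(780,596),interpolation=3))
E
```

```text
(no output)
```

View pics/v1.png

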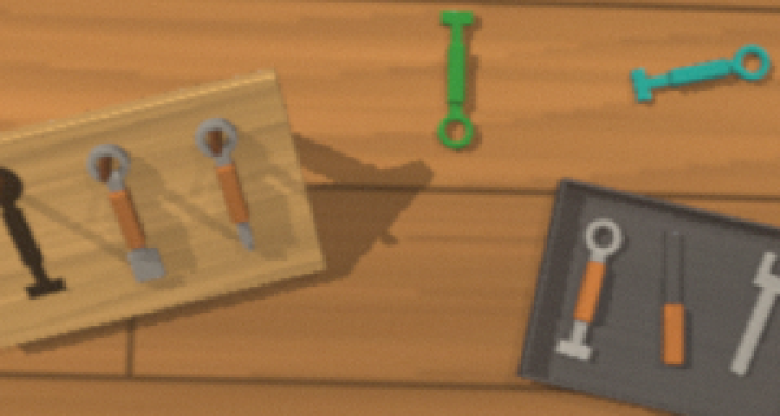

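View pics/v2.png

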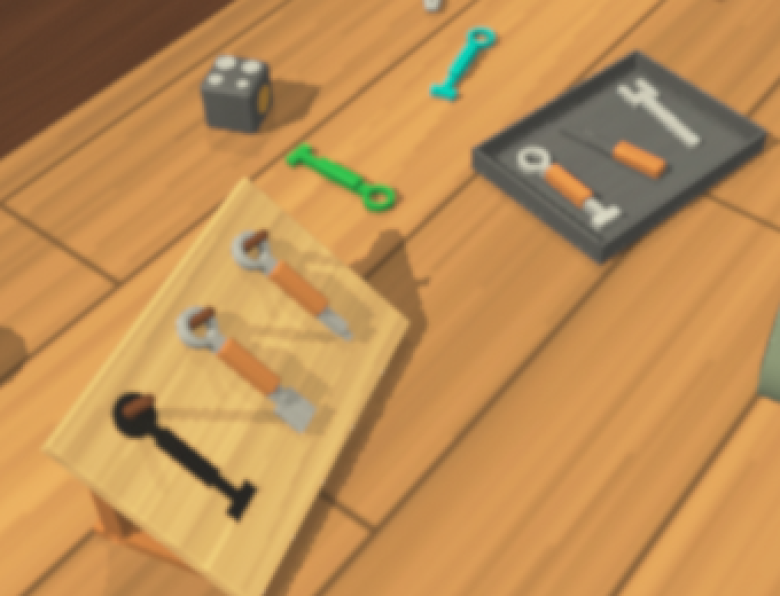

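The top and side views show the wanted key in the tray. In the top picture its ring is near (372,211) and its crosspiece near (361,254), with an orange handle. The empty peg with the black outline is at the rack's far-left end, near (141,192). The green and turquoise look-alikes lie on the table.

Next I'll measure the key by its orange handle and the rack by its plane and outline.

```bash
cat >> h.py <<'E'
def cloud(cam,d):
    c=viewer.calibration(cam); v,u=np.mgrid[:d.shape[0],:d.shape[1]]
    P=np.stack([(u-c['cx'])/c['fx']*d,(v-c['cy'])/c['fy']*d,d,np.ones_like(d)],-1)@np.linalg.inv(c['world_to_cam']).T
    return P[...,:3]
def onplane(cam,uv,n,k):   # intersect rays with n.p=k
    c=viewer.calibration(cam); T=np.linalg.inv(c['world_to_cam']); o=T[:3,3]
    r=np.c_[(uv[:,0]-c['cx'])/c['fx'],(uv[:,1]-c['cy'])/c['fy'],np.ones(len(uv))]@T[:3,:3].T
    return o+r*((k-n@o)/(r@n))[:,None]
E
cat > m.py <<'E'
from h import *
np.set_printoptions(precision=4,suppress=True)
for cam in ['top','side']:
    im=cv2.imread(f'pics/{cam}0.png'); d=np.load(f'{cam}0.npy'); P=cloud(cam,d); hsv=cv2.cvtColor(im,cv2.COLOR_BGR2HSV)
    ok=(d>0)
    # board
    B=ok&(P[...,1]>0.05)&(P[...,1]<0.4)&(P[...,0]>.4)&(P[...,0]<.75)&(P[...,2]>.03)&(P[...,2]<.16)
    Q=P[B]
    for i in range(8):
        m=np.median(Q,0) if i==0 else Q.mean(0); U=np.linalg.svd(Q-Q.mean(0),full_matrices=False)[2][2]; U*=np.sign(U[2]); r=(Q-Q.mean(0))@U
        Q=Q[np.abs(r-np.median(r))<max(.003,.02/(i+1))]
    n=U;k=n@Q.mean(0); yaw=np.arctan2(-n[1],-n[0])
    print(cam,'tilt',np.degrees(np.arccos(n[2])),'x-yaw',np.degrees(yaw),'n',len(Q))
    xs=np.array([-n[0],-n[1],0]);xs/=np.linalg.norm(xs); a=np.radians(40)
    # outline
    D=(hsv[...,2]<60)&(np.abs(P@n-k)<.05)&B
    _,L,S,_=cv2.connectedComponentsWithStats(D.astype(np.uint8)); j=1+np.argmax(S[1:,4]); v,u=np.where(L==j)
    W=onplane(cam,np.c_[u,v].astype(float),n,k)
    rect=cv2.minAreaRect(((W-W.mean(0))@np.c_[xs,[-xs[1],xs[0],0]]).astype(np.float32))
    X=np.linalg.svd(W-W.mean(0),full_matrices=False)[2][0]; X*=np.sign(X[2]); Y=np.cross(n,X)
    t=(W-W.mean(0))@X; top=W.mean(0)+X*(t.max()-.017); s=(W-top)@X; w=(W-top)@Y
    print(' outline px',len(u),S[j,:4],'len',np.ptp(t),'root est',top+Y*np.mean(w),'from low end',W.mean(0)+X*(t.min()+.113)+Y*np.mean(w),'Xdir',X,'head',np.degrees(np.arctan2(X[1],X[0])))
    # key handle
    O=(hsv[...,1]>140)&(hsv[...,0]<16)&(hsv[...,2]>120)&ok&(np.abs(P[...,0]-.52)<.06)&(np.abs(P[...,1]+.21)<.035)&(P[...,2]<.05)
    O=cv2.morphologyEx(O.astype(np.uint8),cv2.MORPH_OPEN,np.ones((2,2))); _,L,S,_=cv2.connectedComponentsWithStats(O); j=1+np.argmax(S[1:,4]); v,u=np.where(L==j)
    W=onplane(cam,np.c_[u,v].astype(float),np.array([0,0,1.]),.02); X=np.linalg.svd(W-W.mean(0),full_matrices=False)[2][0]; X*=np.sign(X[0])
    print(' handle px',len(u),'centre',W.mean(0),'len',np.ptp((W-W.mean(0))@X),'head',np.degrees(np.arctan2(X[1],X[0])))
    for t in ['key_eye','key_end']:
        pass
e={'top':[(371.9,211.2),(361.2,253.8)],'side':[(328,189),(362,215)]}
for cam in e:
    a,b=[atz(cam,*q,.012) for q in e[cam]]; print(cam,a,b,np.linalg.norm(a-b),np.degrees(np.arctan2(*(a-b)[1::-1])))
E
python3 m.py
```

```text
top tilt 39.96087421547823 x-yaw 15.375214770373107 n 8465
 outline px 99 [142 202  19  31] len 0.08346340351213458 root est [0.5546 0.2827 0.0918] from low end [0.5893 0.2912 0.1217] Xdir [0.7442 0.1839 0.6421] head 13.876437248671976
 handle px 162 centre [ 0.5165 -0.2134  0.02  ] len 0.05299391067003982 head -15.466157973851706
side tilt 39.91422479619437 x-yaw 15.481553132699693 n 11463
 outline px 426 [151 293  59  52] len 0.1253845236945493 root est [0.5863 0.294  0.1187] from low end [0.5896 0.2951 0.1216] Xdir [0.731  0.2329 0.6414] head 17.673950948212568
 handle px 164 centre [ 0.5145 -0.204   0.02  ] len 0.05690483499680806 head -18.27022450641214
top [ 0.568  -0.2257  0.012 ] [ 0.4663 -0.2011  0.012 ] 0.10459793016019359 -13.604699597495555
side [ 0.5789 -0.217   0.012 ] [ 0.4689 -0.1924  0.012 ] 0.11274097151483686 -12.60387294655065
```

{"fn": "jog_arm", "kwargs": {"steps": [[[0.23,0.23,0],-0.03,1],[[0.23,0.23,0],-0.03,1],[[0.23,0.23,0],-0.03,1],[[0.23,0.23,0],-0.03,1],[[0.23,0.23,0],-0.03,1],[[0.23,0.23,0],-0.03,1],[[0.23,0.23,0],-0.03,1],[[0.23,0.23,0],-0.03,1],[[0.23,0.23,0],-0.03,1],[[0.23,0.23,0],-0.03,1]]}}

```text
clock: 1.93
ee_pos: [0.4677, -0.265, 0.2057]
ee_rot: [0.991, -0.132, 0.0, 0.0]
wrist_force: [0.9, -0.5, 0.8]
finger_gap: 1.001
finger_force: 0.0
```

{"fn": "jog_arm", "kwargs": {"steps": [[[0.2,0.23,0],0,1],[[0.2,0.23,0],0,1],[[0,0,0],0,1],[[0,0,0],0,1]]}}

```text
clock: 2.27
ee_pos: [0.5154, -0.2098, 0.2054]
ee_rot: [0.992, -0.129, -0.0, 0.0]
wrist_force: [-0.1, -0.2, 0.1]
finger_gap: 1.002
finger_force: 0.0
```

```bash
python3 - <<'E'
from h import *
np.set_printoptions(precision=4,suppress=True)
s=env.read_state(); print(s['ee_pos'],s['ee_rot'],s['qpos'])
im,d=viewer.snapshot('wrist'); cv2.imwrite('pics/w1.png',im); np.save('w1.npy',d); np.save('w1T.npy',viewer.calibration('wrist')['world_to_cam'])
for t in ['key','key_eye','key_end']:
    for r in models.place_of('wrist',t)[:2]: print(t,round(r['conf'],2),r['xy'],atz('wrist',*r['xy'],.004))
E
```

```text
[ 0.5154 -0.2098  0.2054] [ 0.9917 -0.1287 -0.0001  0.0001] [-0.5419  0.1677  1.5875 -0.0004  1.3865  1.2872]
key 0.81 [121.0, 42.4] [ 0.7147 -0.0938  0.004 ]
key 0.55 [279.7, 187.3] [ 0.5219 -0.2157  0.004 ]
key_eye 0.85 [135.8, 89.7] [ 0.6667 -0.0923  0.004 ]
key_eye 0.64 [279.9, 147.8] [ 0.5656 -0.2282  0.004 ]
key_end 0.64 [278.0, 240.3] [ 0.4585 -0.1973  0.004 ]
key_end 0.62 [272.2, 2.9] [ 0.7085 -0.2588  0.004 ]
```

View pics/w1.png

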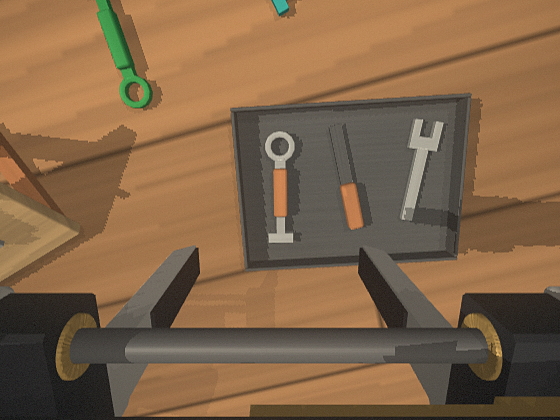

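The wrist view shows the key nearly upright in the image: ring at (280,148), handle from (280,168) to (280,217), crosspiece at (281,239). The file is to its right, and the file's nearest edge is about 70 px away.

```bash
cat > k.py <<'E'
from h import *
np.set_printoptions(precision=4,suppress=True)
im=cv2.imread('pics/w1.png'); hsv=cv2.cvtColor(im,cv2.COLOR_BGR2HSV)
O=((hsv[...,1]>120)&(hsv[...,0]<16)&(hsv[...,2]>100)).astype(np.uint8); O[:, :255]=0;O[:,305:]=0;O[:150]=0;O[235:]=0
v,u=np.where(O); W=onplane('wrist',np.c_[u,v].astype(float),np.array([0,0,1.]),.02)
r=cv2.minAreaRect((W[:,:2]*1000).astype(np.float32)); X=np.linalg.svd(W-W.mean(0),full_matrices=False)[2][0];X*=np.sign(X[0])
print(len(u),W.mean(0),r,np.degrees(np.arctan2(X[1],X[0])))
G=((hsv[...,1]<60)&(hsv[...,2]>120)).astype(np.uint8)
for (a,b,z) in [((125,170),(258,302),.014),((230,246),(262,300),.014)]:
    g=np.zeros_like(G); g[a[0]:a[1],b[0]:b[1]]=G[a[0]:a[1],b[0]:b[1]]; v,u=np.where(g); W=onplane('wrist',np.c_[u,v].astype(float),np.array([0,0,1.]),z)
    print(len(u),cv2.minEnclosingCircle((W[:,:2]*1000).astype(np.float32)),W.mean(0))
d=np.load('w1.npy'); 
for q in [(280,190),(280,133),(281,239),(310,200)]: print(q,pt('wrist',d,*q,1))
E
python3 k.py
```

```text
639 [ 0.5188 -0.2157  0.02  ] ((518.060791015625, -215.22930908203125), (14.659664154052734, 54.13138961791992), 75.20391845703125) -14.15092260489122
541 ((564.3990478515625, -226.49256896972656), 20.58867645263672) [ 0.5654 -0.2279  0.014 ]
269 ((464.59765625, -201.4696807861328), 15.412208557128906) [ 0.4653 -0.2019  0.014 ]
(280, 190) [ 0.5211 -0.2166  0.0195]
(280, 133) [ 0.5814 -0.2329  0.0139]
(281, 239) [ 0.4624 -0.2021  0.0137]
(310, 200) [ 0.4973 -0.2473  0.0035]
```

{"fn": "jog_arm", "kwargs": {"steps": [[[0.045,-0.052,-0.3],0,0.45],[[0,0,-0.3],0,0.45],[[0,0,-0.3],0,0.45],[[0,0,-0.2],0,0.45],[[0,0,-0.2],0,0.45],[[0,0,-0.1],0,0.45],[[0,0,0],0,0.45],[[0,0,0],0,0.45]], "squeeze": 20}}

```text
clock: 3.13
ee_pos: [0.5196, -0.2184, 0.0376]
ee_rot: [0.991, -0.131, -0.0, -0.0]
wrist_force: [0.4, -0.1, 1.0]
finger_gap: 0.473
finger_force: 0.0
```

{"fn": "jog_arm", "kwargs": {"steps": [[[0.01,0.018,-0.12],0,0.45],[[0,0,-0.1],0,0.45],[[0,0,-0.018],0,0.45],[[0,0,0],0,0.45],[[0,0,0],0,0],[[0,0,0],0,0],[[0,0,0],0,0],[[0,0,0],0,0],[[0,0,0],0,0],[[0,0,0],0,0]]}}

```text
clock: 3.97
ee_pos: [0.5216, -0.2155, 0.0095]
ee_rot: [0.991, -0.131, 0.0, 0.0]
wrist_force: [0.0, 1.4, 2.7]
finger_gap: 0.167
finger_force: 20.0
```

{"fn": "jog_arm", "kwargs": {"steps": [[[0,0,0.15],0,0],[[0,0,0.25],0,0],[[0,0,0.25],0,0],[[0,0,0.25],0,0],[[0,0,0.25],0,0],[[0,0,0.25],0,0],[[0,0,0.25],0,0],[[0,0,0.25],0,0],[[0,0,0.1],0,0],[[0,0,0],0,0]]}}

```text
clock: 4.8
ee_pos: [0.5231, -0.2166, 0.2527]
ee_rot: [0.991, -0.131, 0.004, 0.002]
wrist_force: [0.6, 0.2, -0.9]
finger_gap: 0.168
finger_force: 20.0
```

{"fn": "jog_arm", "kwargs": {"steps": [[[0,0.25,0],0.02,0],[[0,0.3,0],0.02,0],[[0,0.3,0],0.02,0],[[0,0.3,0],0.02,0],[[0,0.3,0],0.02,0],[[0,0.3,0],0.02,0],[[0,0.3,0],0.02,0],[[0,0.3,0],0.02,0],[[0,0.3,0],0.02,0],[[0,0.3,0],0.02,0]]}}

```text
clock: 5.63
ee_pos: [0.5192, 0.1401, 0.2456]
ee_rot: [0.998, 0.07, -0.003, 0.0]
wrist_force: [0.4, -0.7, -1.5]
finger_gap: 0.164
finger_force: 20.0
```

{"fn": "jog_arm", "kwargs": {"steps": [[[0,0.3,0],0.02,0],[[0,0.3,0],0.02,0],[[0,0.3,0],0.02,0],[[0,0.1,0],0.005,0],[[0,0,0],0,0],[[0,0,0],0,0]]}}

```text
clock: 6.13
ee_pos: [0.52, 0.2581, 0.2464]
ee_rot: [0.991, 0.134, -0.002, 0.001]
wrist_force: [0.7, -0.9, -1.6]
finger_gap: 0.17
finger_force: 20.0
```

```bash
python3 - <<'E'
from h import *
s=env.read_state(); print(s['clock'],s['ee_pos'],s['ee_rot'],s['finger_gap'])
im,d=viewer.snapshot('side'); cv2.imwrite('pics/s1.png',im); np.save('s1.npy',d)
cv2.imwrite('pics/s1c.png',cv2.resize(im[60:360,60:460],(800,600),interpolation=3))
im,d=viewer.snapshot('wrist'); cv2.imwrite('pics/w2.png',im); np.save('w2.npy',d)
E
```

```text
6.1333 [0.52001077 0.25809078 0.2463952 ] [ 9.90994776e-01  1.33881762e-01 -2.03576877e-03  9.39742857e-04] 0.1701658539309588
```

View pics/s1c.png

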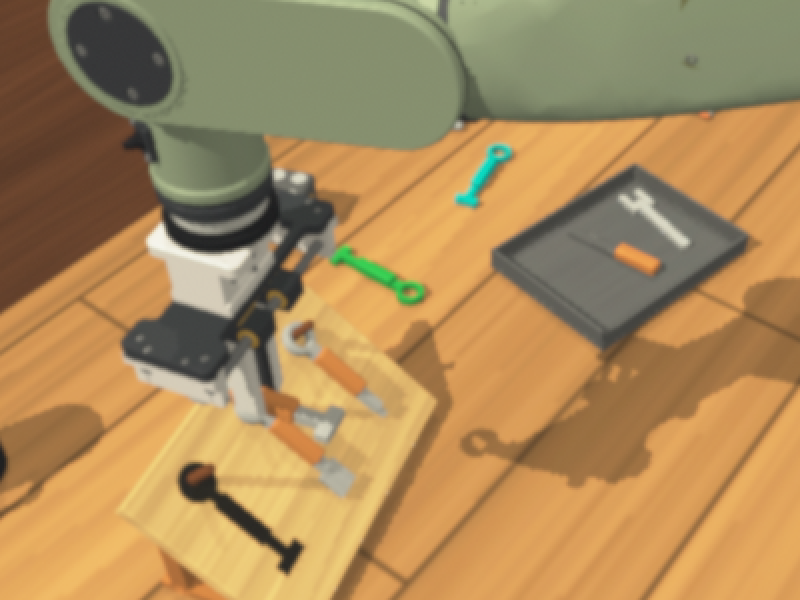

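View pics/w2.png

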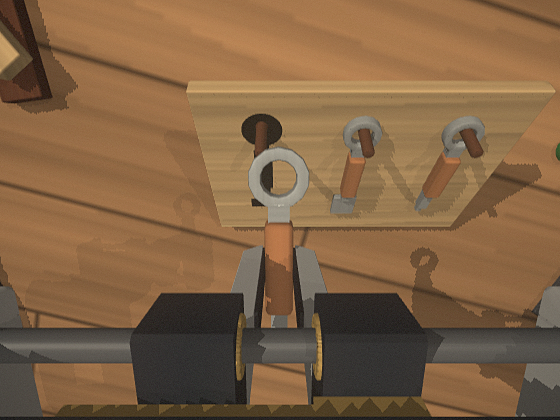

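The side view shows the key held flat by its handle, above the rack. The wrist view shows the key's ring at (279,178), the painted disc under the free peg at (262,129), and the other two tools at (363,133) and (463,134).

```bash
cat > r.py <<'E'
from h import *
np.set_printoptions(precision=4,suppress=True)
im=cv2.imread('pics/w2.png'); d=np.load('w2.npy'); P=cloud('wrist',d); hsv=cv2.cvtColor(im,cv2.COLOR_BGR2HSV)
m=np.zeros(d.shape,bool); m[95:225,230:500]=True
Q=P[m&(d>0)&(P[...,2]<.2)]
for i in range(8):
    c=np.median(Q,0) if i<1 else Q.mean(0); U=np.linalg.svd(Q-c,full_matrices=False)[2][2]; U*=np.sign(U[2]); r=(Q-c)@U; Q=Q[np.abs(r-np.median(r))<max(.002,.02/(i+1))]
n=U;k=n@Q.mean(0); print('tilt',np.degrees(np.arccos(n[2])),'yaw',np.degrees(np.arctan2(-n[1],-n[0])),len(Q))
D=(hsv[...,2]<60); D[:105]=0;D[165:]=0;D[:,:235]=0;D[:,290:]=0
_,L,S,_=cv2.connectedComponentsWithStats(D.astype(np.uint8)); j=1+np.argmax(S[1:,4]); print(S[j])
c,_=cv2.findContours((L==j).astype(np.uint8),0,1)[0:2]; q=max(c,key=len)[:,0].astype(float)
W=onplane('wrist',q,n,k); X=np.array([-n[0],-n[1],0])/np.hypot(*n[:2]); X=X*n[2]+np.array([0,0,np.hypot(*n[:2])]); Y=np.cross(n,X)
w=np.c_[W@X,W@Y]; w0=w.mean(0)
u=w[w[:,0]>np.sort(w[:,0])[-1]-.03]
A=np.c_[2*u,np.ones(len(u))]; s=np.linalg.lstsq(A,(u**2).sum(1),rcond=None)[0]; rad=np.sqrt(s[2]+s[0]**2+s[1]**2)
print('radius',rad,'root',X*s[0]+Y*s[1]+n*k,'X',X,'Y',Y,'n',n)
# ring of key, upper surface
g=(hsv[...,1]<60)&(hsv[...,2]>110); g[:145]=0;g[215:]=0;g[:,:245]=0;g[:,312:]=0
v,uu=np.where(g); print('ring z',np.median(P[g],0),'xyz range',np.percentile(P[g],[2,98],axis=0), len(v))
print(env.read_state()['ee_pos'])
E
python3 r.py
```

```text
tilt 40.04919332715788 yaw 15.324607290743678 26060
[242 114  40  35 728]
radius 0.01450121858673366 root [0.5888 0.291  0.1226] X [0.7383 0.2023 0.6434] Y [-0.2643  0.9644  0.    ] n [-0.6206 -0.1701  0.7655]
ring z [0.5665 0.2685 0.2513] xyz range [[0.5494 0.2545 0.2486]
 [0.5831 0.2848 0.2528]] 2030
[0.5208 0.257  0.2475]
```

{"fn": "jog_arm", "kwargs": {"steps": [[[0.08,0.23,0],0,0],[[0,0.23,0],0,0],[[0,0,-0.2],0,0],[[0,0,-0.25],0,0],[[0,0,-0.25],0,0],[[0,0,-0.12],0,0],[[0,0,0],0,0],[[0,0,0],0,0]], "squeeze": 12}}

```text
clock: 6.9
ee_pos: [0.5305, 0.3119, 0.1495]
ee_rot: [0.991, 0.132, -0.001, 0.0]
wrist_force: [-0.7, 0.7, -0.1]
finger_gap: 0.166
finger_force: 12.0
```

{"fn": "jog_arm", "kwargs": {"steps": [[[0,0,-0.05],0,0],[[0,0,-0.05],0,0],[[0,0,-0.05],0,0],[[0,0,-0.05],0,0],[[0,0,-0.05],0,0],[[0,0,0],0,0]]}}

```text
clock: 7.4
ee_pos: [0.5299, 0.3135, 0.1191]
ee_rot: [0.991, 0.134, -0.001, 0.0]
wrist_force: [-0.2, -0.2, -0.8]
finger_gap: 0.166
finger_force: 12.0
```

{"fn": "jog_arm", "kwargs": {"steps": [[[0,0,-0.05],0,0],[[0,0,-0.05],0,0],[[0,0,-0.05],0,0],[[0,0,-0.04],0,0],[[0,0,0],0,0],[[0,0,0],0,0]]}}

```text
clock: 7.9
ee_pos: [0.5302, 0.3136, 0.0968]
ee_rot: [0.991, 0.134, -0.001, 0.0]
wrist_force: [0.6, 0.6, -0.9]
finger_gap: 0.169
finger_force: 12.0
```

```bash
python3 - <<'E'
from h import *
s=env.read_state(); print(s['clock'],s['ee_pos'],s['ee_rot'],s['wrist_force'])
im,d=viewer.snapshot('side'); cv2.imwrite('pics/s2.png',im); np.save('s2.npy',d)
im2,d=viewer.snapshot('wrist'); cv2.imwrite('pics/w3.png',im2); np.save('w3.npy',d)
a=cv2.resize(im[180:380,90:310],(400,364),interpolation=3); b=cv2.resize(im2,(400,300)); 
cv2.imwrite('pics/c3.png',np.hstack([a,np.vstack([b,np.zeros((64,400,3),np.uint8)])]))
E
```

```text
7.9 [0.53019866 0.3136097  0.09682061] [ 9.91046677e-01  1.33513601e-01 -7.53475011e-04  1.83429266e-04] [ 0.58470133  0.62262967 -0.89453218]
```

View pics/c3.png

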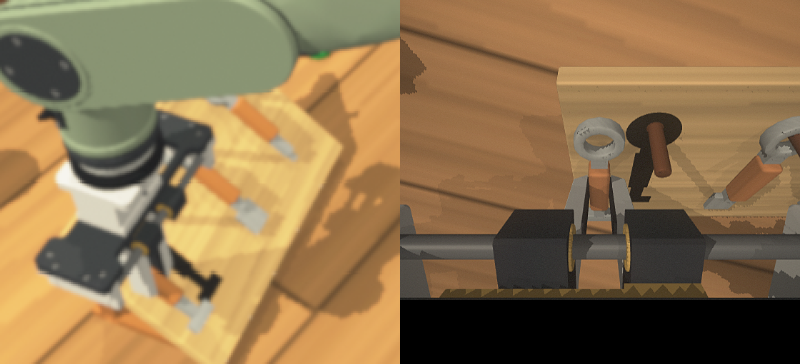

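The wrist view shows the key pivoted onto the slope beside the free peg. Its ring is at about (280,195) full scale, with the peg at about (356,200). I'll measure the tilt and the ring position relative to the TCP.

```bash
cat > t.py <<'E'
from h import *
import sys
np.set_printoptions(precision=4,suppress=True)
def ring(f,box):   # box: r0,r1,c0,c1
    im=cv2.imread(f'pics/{f}.png'); d=np.load(f+'.npy'); P=cloud('wrist',d); hsv=cv2.cvtColor(im,cv2.COLOR_BGR2HSV)
    g=(hsv[...,1]<60)&(hsv[...,2]>100)&(d>0); m=np.zeros_like(g); m[box[0]:box[1],box[2]:box[3]]=1; Q=P[g&m]
    for i in range(6):
        c=np.median(Q,0) if i<1 else Q.mean(0); U=np.linalg.svd(Q-c,full_matrices=False)[2][2]; U*=np.sign(U[2]); r=(Q-c)@U; Q=Q[np.abs(r-np.median(r))<max(.0012,.006/(i+1))]
    X=np.array([-U[0],-U[1],0])/np.hypot(*U[:2]); X=X*U[2]+np.array([0,0,np.hypot(*U[:2])]); Y=np.cross(U,X)
    w=np.c_[Q@X,Q@Y].astype(np.float32)*1000; c,r=cv2.minEnclosingCircle(w)
    C=X*c[0]/1e3+Y*c[1]/1e3+U*np.mean(Q@U)
    e=env.read_state()['ee_pos']
    print('tilt',np.degrees(np.arccos(U[2])),'yaw',np.degrees(np.arctan2(-U[1],-U[0])),'N',len(Q),'r',r,'topcentre',C,'eye',C-.01*U,'eye-tcp',C-.01*U-e)
if __name__=='__main__': ring(sys.argv[1],list(map(int,sys.argv[2:6])))
E
python3 t.py w3 155 235 243 316
```

```text
tilt 34.38098123927921 yaw 15.448869824823921 N 1928 r 20.495861053466797 topcentre [0.5674 0.3239 0.1277] eye [0.5729 0.3254 0.1194] eye-tcp [0.0422 0.0116 0.0219]
```

{"fn": "jog_arm", "kwargs": {"steps": [[[0,0,-0.03],0,0],[[0,0,0],0,0],[[0,0,0.1],0,0],[[0,0,0.2],0,0],[[0,0,0.29],0,0],[[-0.14,-0.2,0],0,0],[[-0.14,-0.2,0],0,0],[[0,0,0],0,0],[[0,0,0],0,0]]}}

```text
clock: 8.75
ee_pos: [0.4965, 0.2651, 0.1657]
ee_rot: [0.991, 0.133, 0.0, -0.0]
wrist_force: [0.4, 0.0, -0.9]
finger_gap: 0.168
finger_force: 12.0
```

```bash
python3 - <<'E'
from h import *
s=env.read_state(); print(s['clock'],s['ee_pos'],s['ee_rot'],s['wrist_force'])
im2,d=viewer.snapshot('wrist'); cv2.imwrite('pics/w4.png',im2); np.save('w4.npy',d)
E
python3 t.py w4 155 235 243 316; python3 t.py w4 150 215 240 320
```

```text
8.75 [0.49653057 0.2650996  0.16566871] [ 9.91127554e-01  1.32913929e-01  2.05528708e-04 -1.26629839e-04] [ 0.4136734   0.04946879 -0.92072818]
tilt 37.05109654799508 yaw 14.892155944467019 N 1450 r 16.71401596069336 topcentre [0.5367 0.276  0.1995] eye [0.5426 0.2776 0.1915] eye-tcp [0.0451 0.0118 0.0257]
tilt 35.300319376884126 yaw 15.274087207214636 N 948 r 16.21083641052246 topcentre [0.5381 0.2764 0.2008] eye [0.5437 0.2779 0.1926] eye-tcp [0.0463 0.0121 0.0268]
```

View pics/w4.png

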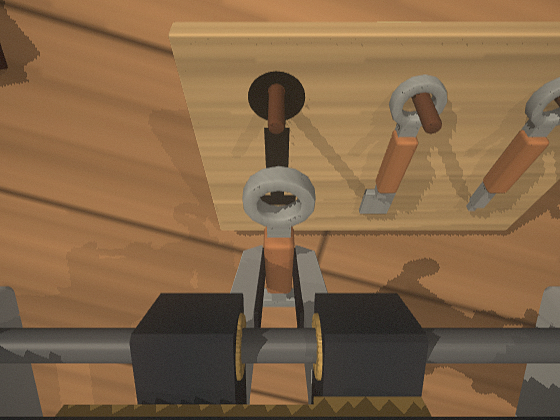

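The wrist view shows the tilted ring at (279,197). The free peg runs from its root at (277,92) to its tip at (277,130), directly ahead of the ring. I'll measure the peg's axis from this picture.

```bash
cat > p.py <<'E'
from h import *
np.set_printoptions(precision=4,suppress=True)
im=cv2.imread('pics/w4.png'); d=np.load('w4.npy'); P=cloud('wrist',d); hsv=cv2.cvtColor(im,cv2.COLOR_BGR2HSV)
m=np.zeros(d.shape,bool); m[45:205,200:520]=True
Q=P[m&(d>0)&(P[...,2]<.16)]
for i in range(8):
    c=np.median(Q,0) if i<1 else Q.mean(0); U=np.linalg.svd(Q-c,full_matrices=False)[2][2]; U*=np.sign(U[2]); r=(Q-c)@U; Q=Q[np.abs(r-np.median(r))<max(.002,.02/(i+1))]
n=U;k=n@Q.mean(0); print('tilt',np.degrees(np.arccos(n[2])),'yaw',np.degrees(np.arctan2(-n[1],-n[0])),len(Q))
X=np.array([-n[0],-n[1],0])/np.hypot(*n[:2]); X=X*n[2]+np.array([0,0,np.hypot(*n[:2])]); Y=np.cross(n,X)
D=np.zeros(d.shape,bool); D[60:126,240:315]=True; D&=hsv[...,2]<75; v,u=np.where(D)
W=onplane('wrist',np.c_[u,v].astype(float),n,k); w=np.c_[W@X,W@Y].astype(np.float32)*1000
# peg pixels: off-plane
G=np.zeros(d.shape,bool); G[75:145,255:300]=True; H=(P@n-k); G&=(H>.006)&(H<.05)&(d>0)
p=P[G]; px=np.c_[p@X,p@Y,p@n-k]*1000
print('disc',cv2.minEnclosingCircle(w),len(w)); 
for a,b in [(6,14),(14,22),(22,30),(30,40)]:
    s=px[(px[:,2]>a)&(px[:,2]<b)]; print('peg h',a,b,len(s),'x',np.percentile(s[:,0],[2,50,98]),'y',np.percentile(s[:,1],[2,50,98]))
print('max h',px[:,2].max())
R=np.array([.5895,.2915,.1235]); print('R in XY',R@X*1e3,R@Y*1e3,'n off',(R@n-k)*1e3)
for e in ([.5426,.2776,.1915],): e=np.array(e); print('eye rel',e@X*1e3,e@Y*1e3,(e@n-k)*1e3)
# ring half widths
g=(hsv[...,1]<60)&(hsv[...,2]>100)&(d>0); g[:150]=0;g[215:]=0;g[:,:235]=0;g[:,325:]=0; q=P[g]; print('ring Y',np.percentile(q@Y*1e3,[1,99]))
print('X',X,'Y',Y,'n',n)
E
python3 p.py
```

```text
tilt 40.04789997117864 yaw 15.409133587731976 42053
disc ((568.9841918945312, 124.74058532714844), 20.499835968017578) 1727
peg h 6 14 132 x [575.7835 579.9731 581.1608] y [120.1608 125.0715 130.0769]
peg h 14 22 140 x [576.0638 580.0069 581.5357] y [120.2405 125.0286 129.8761]
peg h 22 30 148 x [576.7486 579.9918 581.3248] y [120.3412 125.0164 129.7532]
peg h 30 40 267 x [572.6103 578.1804 581.1783] y [120.4419 124.996  129.5979]
max h 36.949710839738636
R in XY 573.7998250033228 124.38553870651126 n off 1.0200234292113142
eye rel 580.1139268850444 123.4469908808232 84.54290200392367
ring Y [108.2773 139.4718]
X [0.738  0.2034 0.6434] Y [-0.2657  0.9641  0.    ] n [-0.6203 -0.171   0.7655]
```

{"fn": "jog_arm", "kwargs": {"steps": [[[0.1,0.033,-0.154],0,0],[[0.1,0.032,-0.154],0,0],[[0,0,0],0,0],[[0,0,0],0,0],[[0,0,0],0,0]]}}

```text
clock: 9.22
ee_pos: [0.5215, 0.2741, 0.1284]
ee_rot: [0.991, 0.134, 0.0, -0.0]
wrist_force: [0.7, -0.4, -0.3]
finger_gap: 0.165
finger_force: 12.0
```

```bash
python3 - <<'E'
from h import *
s=env.read_state(); print(s['clock'],s['ee_pos'],s['ee_rot'],s['wrist_force'])
im2,d=viewer.snapshot('wrist'); cv2.imwrite('pics/w5.png',im2); np.save('w5.npy',d)
cv2.imwrite('pics/w5c.png',cv2.resize(im2[80:260,180:380],(667,600),interpolation=3))
E
python3 t.py w5 155 232 243 316
```

```text
9.2167 [0.52146946 0.27412617 0.12838118] [ 9.91019147e-01  1.33719990e-01  9.10326874e-05 -8.51504963e-05] [ 0.74773859 -0.40620865 -0.25236368]
tilt 36.322261663123136 yaw 15.380403670690765 N 1808 r 18.886079788208008 topcentre [0.5591 0.2855 0.1616] eye [0.5648 0.2871 0.1535] eye-tcp [0.0431 0.0129 0.0246]
```

View pics/w5c.png

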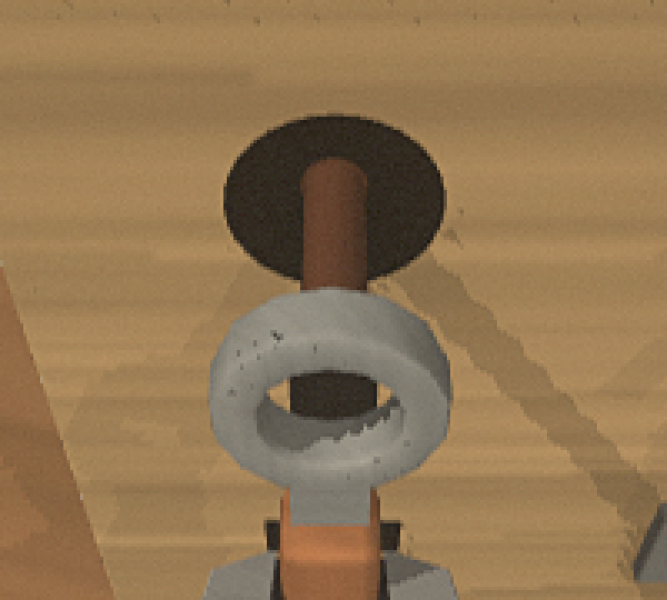

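```bash
for b in 218 222 225 228; do python3 t.py w5 155 $b 235 325; done; python3 - <<'E'
from h import *
X=np.array([.738,.2034,.6434]);Y=np.array([-.2657,.9641,0]);n=np.array([-.6203,-.171,.7655])
R=np.array([.5895,.2915,.1235]); ax=R+X*(.5762-R@X)+Y*(.125-R@Y)-n*.001
print('root',ax); 
for h in (0,.036): u,v=proj('wrist',ax+n*h); print(h,(u-180)*3.333,(v-80)*3.333)
T=np.linalg.inv(viewer.calibration('wrist')['world_to_cam']); print('cam',T[:3,3],'fwd',T[:3,2])
E
```

```text
tilt 36.54580311727775 yaw 15.461525683470482 N 1337 r 16.720600128173828 topcentre [0.5611 0.2846 0.1629] eye [0.5669 0.2862 0.1548] eye-tcp [0.0452 0.012  0.0259]
tilt 36.66557063159695 yaw 15.44844153403386 N 1524 r 16.756324768066406 topcentre [0.5611 0.2845 0.1628] eye [0.5669 0.2861 0.1548] eye-tcp [0.0452 0.012  0.0259]
tilt 36.50442526983961 yaw 15.430075138266966 N 1643 r 16.885242462158203 topcentre [0.5611 0.2843 0.1628] eye [0.5668 0.2859 0.1547] eye-tcp [0.0452 0.0117 0.0258]
tilt 36.43877591205127 yaw 15.436702067510371 N 1720 r 17.167030334472656 topcentre [0.5609 0.284  0.1626] eye [0.5667 0.2856 0.1546] eye-tcp [0.045  0.0114 0.0256]
root [0.59173193 0.29273239 0.12427737]
0 330.0382988700345 175.45207909112048
0.036 330.29824992594774 342.4388577420283
cam [0.59297348 0.29326694 0.30785293] fwd [-0.24559731 -0.06708274 -0.96704802]
```

{"fn": "jog_arm", "kwargs": {"steps": [[[0.026,0.007,-0.032],0,0],[[0.026,0.007,-0.032],0,0],[[0.026,0.007,-0.032],0,0],[[0,0,0],0,0]]}}

```text
clock: 9.6
ee_pos: [0.5306, 0.276, 0.1157]
ee_rot: [0.991, 0.133, -0.0, 0.0]
wrist_force: [-0.3, -1.3, -1.1]
finger_gap: 0.167
finger_force: 12.0
```

{"fn": "jog_arm", "kwargs": {"steps": [[[0.026,0.007,-0.032],0,0],[[0.026,0.007,-0.032],0,0],[[0.026,0.007,-0.032],0,0],[[0.021,0.006,-0.026],0,0],[[0,0,0],0,0],[[0,0,0],0,0]]}}

```text
clock: 10.1
ee_pos: [0.5423, 0.2793, 0.1013]
ee_rot: [0.991, 0.133, -0.0, 0.0]
wrist_force: [-0.3, 0.0, -0.4]
finger_gap: 0.168
finger_force: 12.0
```

```bash
python3 - <<'E'
from h import *
s=env.read_state(); print(s['clock'],s['ee_pos'],s['ee_rot'],s['wrist_force'])
im2,d=viewer.snapshot('wrist'); cv2.imwrite('pics/w6.png',im2); np.save('w6.npy',d)
cv2.imwrite('pics/w6c.png',cv2.resize(im2[80:260,180:380],(667,600),interpolation=3))
E
python3 t.py w6 150 222 235 325
```

```text
10.1 [0.54225465 0.27927402 0.10126047] [ 9.91056781e-01  1.33440013e-01 -4.61139028e-04  7.94479773e-05] [-0.27488451  0.01263571 -0.39301309]
tilt 35.85155708272159 yaw 15.073505340524799 N 1377 r 16.591489791870117 topcentre [0.5818 0.2896 0.1354] eye [0.5874 0.2911 0.1272] eye-tcp [0.0451 0.0118 0.0257]
```

View pics/w6c.png

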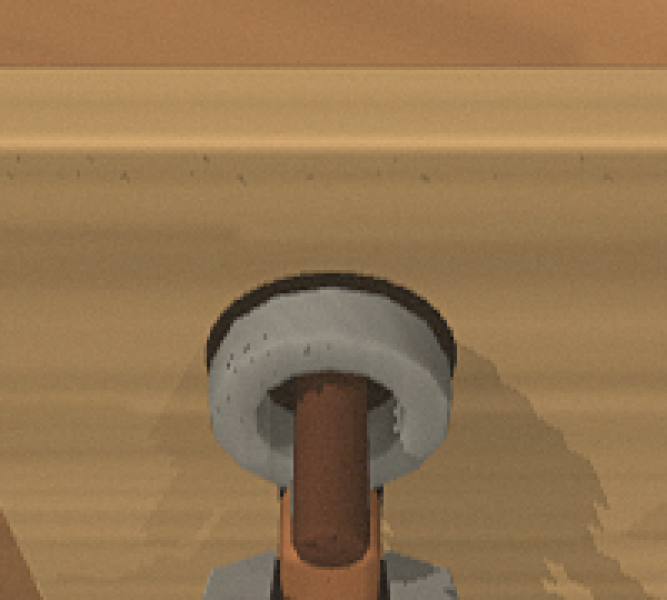

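The peg runs through the ring, from (333,370) to (330,555) in the crop, and the ring is about 5 mm off the board. One more small push, then release.

{"fn": "jog_arm", "kwargs": {"steps": [[[0.016,0.004,-0.015],0,0],[[0.008,0.002,-0.009],0,0],[[0,0,0],0,0],[[0,0,0],0,0],[[0,0,0],0,0.45],[[0,0,0],0,0.45],[[0,0,0],0,0.45],[[0,0,0],0,0.45],[[0,0,0],0,0.45],[[0,0,0],0,0.45]]}}

```text
clock: 10.98
ee_pos: [0.5453, 0.2801, 0.099]
ee_rot: [0.991, 0.133, 0.0, -0.0]
wrist_force: [0.2, 0.2, -0.4]
finger_gap: 0.451
finger_force: 0.0
```

```bash
python3 - <<'E'
from h import *
s=env.read_state(); print(s['clock'],s['ee_pos'],s['wrist_force'],s['finger_gap'])
im2,d=viewer.snapshot('wrist'); cv2.imwrite('pics/w7.png',im2); np.save('w7.npy',d)
E
python3 t.py w7 150 222 235 325
```

```text
10.9833 [0.54532228 0.28012299 0.0990054 ] [ 0.20103054  0.15177273 -0.42952585] 0.4511611651494173
tilt 38.42767533852268 yaw 14.866450595994056 N 1070 r 16.467180252075195 topcentre [0.5816 0.2896 0.1287] eye [0.5876 0.2912 0.1209] eye-tcp [0.0423 0.0111 0.0219]
```

{"fn": "jog_arm", "kwargs": {"steps": [[[-0.02,0,0.1],0,0.45],[[0,0,0.2],0,0.45],[[0,0,0.25],0,0.45],[[0,0,0.25],0,0.45],[[-0.15,0,0.25],0,0.45],[[-0.2,-0.2,0.1],0,0.45],[[0,0,0],0,0.45],[[0,0,0],0,0.45],[[0,0,0],0,0.45]]}}

```text
clock: 11.78
ee_pos: [0.5009, 0.2562, 0.2372]
ee_rot: [0.991, 0.133, 0.0, -0.0]
wrist_force: [0.1, 0.5, -0.4]
finger_gap: 0.448
finger_force: 0.0
```

```bash
python3 - <<'E'
from h import *
s=env.read_state(); print(s['clock'],s['ee_pos'],s['wrist_force'])
im,d=viewer.snapshot('wrist'); cv2.imwrite('pics/w8.png',im); P=cloud('wrist',d)
X=np.array([.738,.2034,.6434]);Y=np.array([-.2657,.9641,0]);n=np.array([-.6203,-.171,.7655]); o=np.array([.5917,.2927,.1243])
for t in ['key_eye','key_end']:
    for r in models.place_of('wrist',t)[:3]:
        p=pt('wrist',d,*r['xy']); print(t,round(r['conf'],2),np.round(r['xy']),np.round([(p-o)@a*1e3 for a in (X,Y,n)],1))
# handle top height profile along the key
q=(P-o)@np.c_[X,Y,n]*1e3; M=(d>0)&(np.abs(q[...,1])<4)
for a in range(-120,30,12):
    s=q[M&(q[...,0]>a)&(q[...,0]<a+12)]; print(a,len(s),np.round(np.median(s[:,2]),1) if len(s) else '')
E
```

```text
11.7833 [0.50094857 0.25618373 0.23717435] [ 0.09743756  0.49613807 -0.41048823]
key_eye 0.72 [267. 110.] [ 1.3 -2.4 13.3]
key_end 0.98 [270. 193.] [-110.8   -1.9    9.6]
-120 46 10.1
-108 47 10.3
-96 30 10.7
-84 59 16.1
-72 73 16.0
-60 72 16.1
-48 87 16.0
-36 176 9.7
-24 104 -148.9
-12 164 -156.0
0 490 10.1
12 138 -0.1
24 212 -1.3
```

View pics/w8.png

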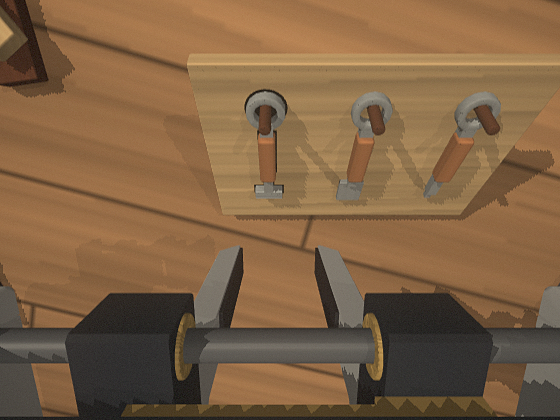

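The key hangs flat: its handle top is 16 mm off the board and its ring top 10 mm. The ring is round the peg at (265,110), the crosspiece points down the slope at (269,192), and the gripper is clear. I'll hand the job in.

```bash
python3 -c "
from bench import job; print(job.hand_in())"
```

```text
the job is handed in; nothing more can be done
None
```

The key is hanging on the empty peg, flat on the board with its crosspiece end pointing down the slope; I released it, moved the gripper clear and handed the job in at about 12 s, but `hand_in` returned no verdict.

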